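# Lay the tall jar down in its rest

### The job

Bring the tall lidded jar, standing on the worktop, upright right up against the low front step of the wooden jar rest, touching it and in line with the cradle; then, without picking it up again, tip it over the step by pushing near its top, so that it lies on its side in the cradle with its lid towards the metal end plate. Then push it by its foot gently along the cradle until its lid just touches the end plate, without shifting the end plate from where it is set, pressing hard on anything or disturbing the other things; let go of it.

Things in the scene. Friction and masses are not known exactly. Their poses are not given: they have to be found in the camera images.
- jar_mid (a point): The tall round jar with a lid, the one that stands by the open front of the jar rest; 62 mm in diameter, 134 mm high (the lid is the upper 25 mm and is fixed to it and as wide as the jar within 1 mm), about 0.25 to 0.5 kg. This point is on its axis half-way up, 67 mm above its foot; z points along the axis from foot to lid.
- jar_lid (a point): Centre of the top face of that jar's lid, 134 mm from its foot; axes as jar_mid. As the jar tips, its back rises as well as going forward: a finger pushed dead level against it rubs and jams, one that rises with it tips it with 1 to 3 N. Past about 0.55 rad it falls by itself.
- rest: Fixed wooden cradle 225 x 112 mm, open in front. Origin on the worktop, middle of its front edge; x along the cradle to the end plate, y across, z up. Its floor strip (20 mm wide) is 10 mm high; the floor's front edge (x = 0) is the low step. Beside it 45 degree rails centre the jar; side boards 36 mm high at y = +-50 mm. A lying jar's axis is 41 mm up; just tipped, about 10 mm of its foot stick out.
- end_face (a point): Middle of the front face of the aluminium end plate (72 mm wide, 66 mm high) at the far end of the cradle, 41 mm above the worktop; the lid is to touch this face. Axes as rest. It stands 139 to 169 mm from the front edge, clamped by friction only: pushed with more than about 16 N it slides away. The lying jar slides with some 1 to 4 N.
- pepper_mid (a point): Wooden pepper mill, 58 mm in diameter, 150 mm high, standing on the worktop; point on its axis half-way up; leave alone.
- cup_mid (a point): Mug, 92 x 127 x 95 mm with the handle; point half-way up; leave alone.
- spice_a_mid (a point): Small spice jar, 40 mm in diameter, 84 mm high; point half-way up; leave alone.
- spice_b_mid (a point): Small spice jar, 44 mm in diameter, 70 mm high; point half-way up; leave alone.
- honey_mid (a point): Squat wide jar, 70 mm in diameter, 104 mm high; point half-way up; leave alone.

How it is judged:
By the outcome, as a careful person would: the job done as asked, in the order asked, and still so for the second after the job is handed in, with the robot touching nothing.
It also fails if it takes over 72 s, if anything falls off the work surface, if the arm or the gripper's body presses on something with over 40 N, if the wrist force passes 120 N, or if a joint passes its speed limit or range.

### The arm

A 6-joint arm with a two-finger parallel gripper is mounted at the origin on a cart in front of the work surface, level with it; the furniture and walls round the work are solid. World frame = base frame: x ahead of the robot, y to its left, z up, the work surface at z = 0. Lengths are in mm, angles in rad, forces in N, time in s.
With the tool pointing down it reaches from about 400 to 925 mm from the base axis. Payload 12.5 kg.
Tool frame: the origin (TCP) lies midway between the tips of the shut fingers; the grasp point (between the pads) lies 19 mm behind it; z points along the fingers, y is the line along which they close (so a half turn about z gives the same grasp; the last joint's range is limited). The gripper opens to 95 mm and grips with 3 to 60 N. Pads are 20 mm wide; open, the fingers measure 119 mm over their backs; the gripper's body (75 mm by 180 mm) begins 59 mm behind the grasp point.
Start: joints at [-1.28, 0.491, 1.559, -0, 1.092, -0.106], TCP at [241.567, -576.448, 214.661] pointing down, gripper open.
Joint ranges: [-3.1, 3.1], [-0.84, 2.19], [0.05, 2.79], [-1.13, 4.28], [0.06, 2.93], [-2.69, 2.69]. Speed limits (rad/s): [2.22, 2.22, 2.79, 3.14, 3.14, 3.14].

### API

Orientations are given as [roll, pitch, yaw] about the fixed x, y, z axes, in that order (R = Rz(yaw) Ry(pitch) Rx(roll)).
In Python, from cell import state, read_camera, camera_info, env gives the robot as it stands.
- The arm moves only by the tool move_arm, never from a script. Its argument "commands" is a list of rows, each a list of 3 entries, a list of its own where there are three numbers: the shift along the world's x, y, z in cm, then the turn, a rotation vector about the world's x, y, z in degrees, then the opening, from 0 (shut) to 1 (fully open). A call has 1 to 10 rows; each row shifts and turns the commanded pose from where the row before left it; what a row does not reach is not made up. A row lasts 1/10 s, in which the tool goes at most 50 mm and 8.59 degrees, less where a joint would pass 70% of its speed; a pose out of reach is approached as far as the arm can. A call with a gripper value outside its range is refused whole. The fingers move at their own pace and stop on an object; the grip force is fixed at half the most. Time passes only in rows, so rows that do not move let the fingers close. It gives the time, the measured TCP pose, the force, the opening and the grip force at its end, in the units of the state.
- state(): the state, without advancing time (a new reading comes with each control period).
- read_camera(name): name is "scene" or "side" or "wrist"; returns the picture (480x640x3 uint8, blue, green, red); there is no depth.
- camera_info(name): a dict with "K" (3x3 intrinsics, pixels), "k1" (the pictures are not rectified: a ray, as slopes to the right and down, at radius r is drawn at 1 + k1 r^2 times it, then the intrinsics apply), "cam_to_world" (4x4, takes a point from camera to world coordinates). Camera axes: x right, y down, z forward; pixel columns grow to the right and rows downward; lengths in mm; the calibration is good to about 2 mm. A picture is of the moment at which its call begins: read the wrist's pose just before it. camera_info takes no time and is no camera call; for the wrist camera it gives the pose at the moment of the call.
- env.job_done(): hands the job in; it is judged then, once.
The state is a dict: "t": time; "joints": joint angles; "qvel": joint speeds; "tau": joint torques, N m; "eef_pos": TCP position; "tcp_rot": TCP orientation; "ft_force": force on the tool from outside, world axes, zero at the start; "moment": the same for the moment, N m; "opening": opening from 0.0 (shut) to 1.0 (fully open); "grip_force": force on a finger pad.
Only numpy, scipy, OpenCV 4.12 (cv2) and the standard library are available. Lean on these libraries where they do the work, as an engineer would, in place of code of your own. Each camera call takes 0.05 s, during which the arm holds its last target. There are 200 camera calls.

## Working session

There is one attempt and no reset: what is moved stays moved. The work goes in short steps, Python scripts to look and compute and a tool call to move; the robot and the scene stay as the last step left them, time stands still between calls to the robot, and variables do not carry over. Pictures are saved under pics/ and viewed, at most 13 in all, crops included, and the job is handed in when it is done.

Besides the shell and the picture viewer there is one more tool, called as a command line: name --argument value ..., lists and objects as JSON in quotes. move_arm: Moves the arm, as the interface text tells. Its arguments: {"type":"object","properties":{"commands":{"type":"array"}},"required":["commands"]}

```bash
ls; mkdir -p pics
cat > h.py <<'E'
import numpy as np, cv2
from cell import state, read_camera, camera_info, env
def ray(n,u,v,ci=None):
    c=ci or camera_info(n);K=np.array(c["K"]);T=np.array(c["cam_to_world"])
    xd=np.array([(u-K[0,2])/K[0,0],(v-K[1,2])/K[1,1]]);x=xd.copy()
    for _ in range(30): x=xd/(1+c["k1"]*(x@x))
    d=T[:3,:3]@np.array([x[0],x[1],1]);return T[:3,3],d/np.linalg.norm(d)
def atz(n,u,v,z,ci=None):
    o,d=ray(n,u,v,ci);return o+d*(z-o[2])/d[2]
def proj(n,p,ci=None):
    c=ci or camera_info(n);K=np.array(c["K"]);T=np.linalg.inv(np.array(c["cam_to_world"]))
    q=T[:3,:3]@np.array(p,float)+T[:3,3];x=q[:2]/q[2];x=x*(1+c["k1"]*(x@x))
    return K[0,0]*x[0]+K[0,2],K[1,1]*x[1]+K[1,2]
E
python3 - <<'E'
from h import *
for n in("scene","side"):
    cv2.imwrite(f"pics/{n}1.png",read_camera(n)); c=camera_info(n); print(n,np.round(c["cam_to_world"],2).tolist(),np.array(c["K"]).tolist(),c["k1"])
print(state())
E
```

```text
pics
scene [[-0.2, -0.66, 0.72, -573.78], [-0.98, 0.15, -0.13, 25.11], [-0.02, -0.74, -0.68, 1155.98], [0.0, 0.0, 0.0, 1.0]] [[607.8388181360613, 0.0, 323.01257887328126], [0.0, 607.8388181360613, 243.00732942503456], [0.0, 0.0, 1.0]] 0.061148518517879176
side [[0.43, -0.54, 0.73, -581.09], [-0.9, -0.24, 0.36, -697.89], [-0.02, -0.81, -0.59, 1001.55], [0.0, 0.0, 0.0, 1.0]] [[582.8604119837313, 0.0, 319.8577952442113], [0.0, 582.8604119837313, 244.0652367689139], [0.0, 0.0, 1.0]] 0.025852187430067744
{'t': 0.1, 'joints': array([-1.27958633e+00,  4.91517098e-01,  1.55937962e+00,  1.55006892e-05,
        1.09169003e+00, -1.05625042e-01]), 'qvel': array([-1.33839576e-03, -1.17794732e-03, -1.80325786e-04,  1.48776461e-03,
       -8.93234706e-05, -4.21689544e-04]), 'tau': array([ 5.01595350e-03, -6.13622260e+01, -2.58604521e+01,  6.94945687e-02,
        4.70603909e-02, -6.56257112e-05]), 'eef_pos': array([ 241.51353234, -576.22698946,  214.11217228]), 'tcp_rot': array([-3.14060555e+00, -1.18477267e-04,  3.96827831e-01]), 'ft_force': array([-0.28383631,  0.49530431, -0.34585789]), 'moment': array([-0.00892381, -0.00935465,  0.01089117]), 'grip_force': 0.0, 'opening': 0.9995823176797383}
```

View pics/scene1.png

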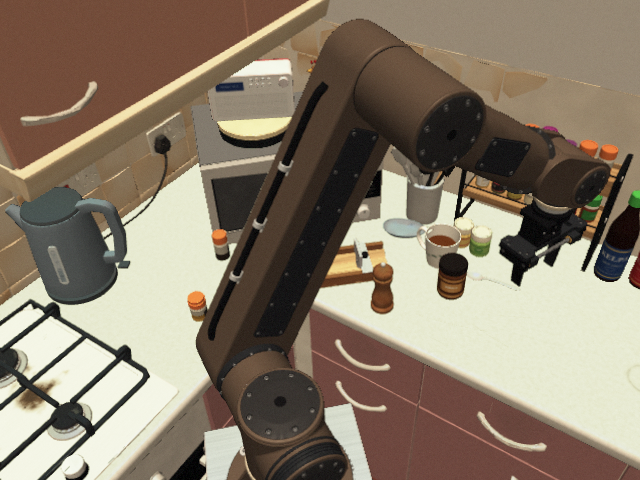

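View pics/side1.png

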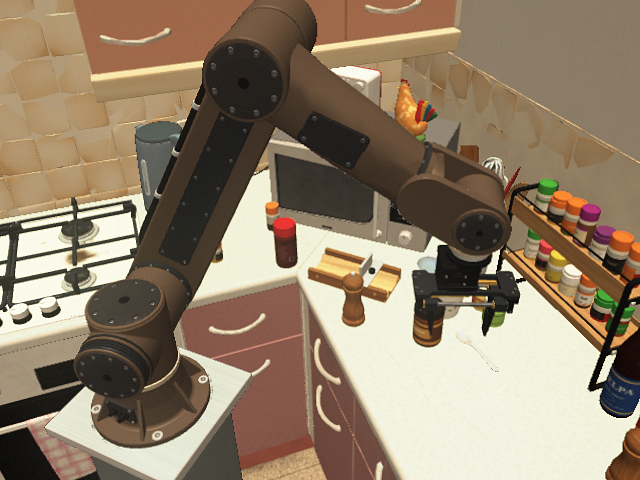

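The side view shows the red-lidded jar at about (286,243). The rest spans x 308-400 at row 272, with its open front on the left and its plate at (368,268). The pepper mill is at (353,300) and honey at (428,320). I'll enlarge a crop.

Run:
```python
from h import *
im=cv2.imread("pics/side1.png")[200:335,250:430]
cv2.imwrite("pics/side1c.png",cv2.resize(im,None,fx=4.4,fy=4.4,interpolation=cv2.INTER_CUBIC))
for n,u,v,z in(("jar foot",287,266,0),("restFL",309,268,0),("restfar",395,297,0),("pepfoot",353,322,0),("honeyfoot",427,342,0)): print(n,atz("side",u,v,z).round(0))
```

```text
jar foot [528. -50.   0.]
restFL [ 545. -111.    0.]
restfar [ 526. -368.   -0.]
pepfoot [ 396. -305.    0.]
honeyfoot [ 405. -490.    0.]
```

View pics/side1c.png

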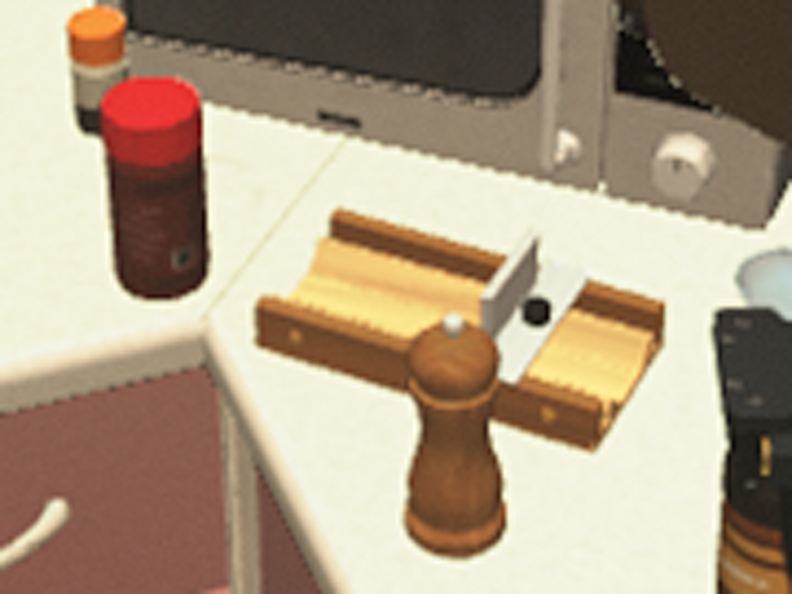

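Run:
```python
from h import *
def s(x,y): return 250+x/4.4,200+y/4.4
for n,p,z in(("NF bot",(257,343),0),("NFtop",(258,300),36),("NR bot",(596,448),0),("FFtop",(333,213),36),("FRtop",(664,302),36),
 ("plateTopNear",(484,302),66),("plateTopFar",(537,236),66),("jar foot L",(118,288),0),("jar foot bottom",(162,297),0),("lid L",(102,105),134),("lid R",(201,108),134),("lid top",(155,79),134),("lid front",(150,125),134),("lid c",(152,102),134),("pepfoot",(455,553),0),("orangefoot",(88,133),0),("pep top",(453,325),150),
 ("mw bl",(215,100),0),("mw br",(770,225),0)):
    print(n,atz("side",*s(*p),z).round(0))
def tri(a,b):
    (o1,d1),(o2,d2)=ray("scene",*a),ray("side",*b)
    t=np.linalg.lstsq(np.c_[d1,-d2],o2-o1,rcond=None)[0]
    return ((o1+t[0]*d1+o2+t[1]*d2)/2).round(0),np.linalg.norm(o1+t[0]*d1-o2-t[1]*d2).round(0)
print("cab",tri((20,195),(92,100)),tri((327,8),(460,48)))
```

```text
NF bot [ 505. -128.    0.]
NFtop [ 503. -131.   36.]
NR bot [ 499. -352.    0.]
FFtop [ 603. -136.   36.]
FRtop [ 601. -356.   36.]
plateTopNear [ 522. -271.   66.]
plateTopFar [ 594. -276.   66.]
jar foot L [519. -23.   0.]
jar foot bottom [522. -53.   0.]
lid L [526. -18. 134.]
lid R [548. -75. 134.]
lid top [565. -34. 134.]
lid front [519. -55. 134.]
lid c [541. -44. 134.]
pepfoot [ 385. -311.    0.]
orangefoot [663.  79.  -0.]
pep top [ 398. -302.  150.]
mw bl [735.  17.   0.]
mw br [ 749. -380.   -0.]
cab (array([424., 409., 455.]), np.float64(9.0)) (array([1143., -325.,  457.]), np.float64(7.0))
```

move_arm --commands '[[[0,0,3],[0,0,0],1],[[1,2,2],[0,0,4],1],[[2,3.5,1],[0,0,6],1],[[2,3.5,1],[0,0,6],1],[[2,3.5,1],[0,0,6],1],[[2,3.5,1],[0,0,6],1],[[2,3.5,1],[0,0,6],1],[[2,3.5,1],[0,0,6],1],[[2,3.5,1],[0,0,6],1],[[2,3.5,1],[0,0,6],1]]'

```text
t: 1.1
eef_pos: [412.0, -274.8, 344.9]
tcp_rot: [-3.141, -0.0, 1.309]
ft_force: [0.3, -0.1, -0.3]
opening: 0.999
grip_force: 0.0
```

move_arm --commands '[[[2,3.5,0],[0,0,4],1],[[2,3.5,0],[0,0,4],1],[[2,3.5,0],[0,0,3.5],1],[[2,3.5,0],[0,0,2],1],[[2,3.5,0],[0,0,0],1],[[2,2,0],[0,0,0],1],[[0,0,0],[0,0,0],1],[[0,0,0],[0,0,0],1]]'

```text
t: 1.9
eef_pos: [531.4, -81.2, 344.2]
tcp_rot: [-3.141, -0.0, 1.541]
ft_force: [0.7, -0.3, 1.1]
opening: 1.001
grip_force: 0.0
```

Run:
```python
from h import *
import pickle
c=camera_info("wrist"); im=read_camera("wrist"); pickle.dump(c,open("w1.pkl","wb"))
cv2.imwrite("pics/w1.png",im)
s=state(); print(s["t"],s["eef_pos"],s["tcp_rot"],s["joints"].round(3)); print(np.round(c["cam_to_world"],3).tolist(), np.array(c["K"])[0,0],c["k1"])
```

```text
1.95 [531.14750867 -81.73501097 344.38220936] [-3.14092080e+00  7.65491433e-06  1.54016479e+00] [-0.276  0.255  1.579 -0.     1.309 -0.245]
[[1.0, -0.029, -0.011, 535.55], [-0.03, -0.956, -0.291, 0.392], [-0.002, 0.291, -0.957, 514.536], [0.0, 0.0, 0.0, 1.0]] 373.49596548079194 -0.021252012267577614
```

View pics/w1.png

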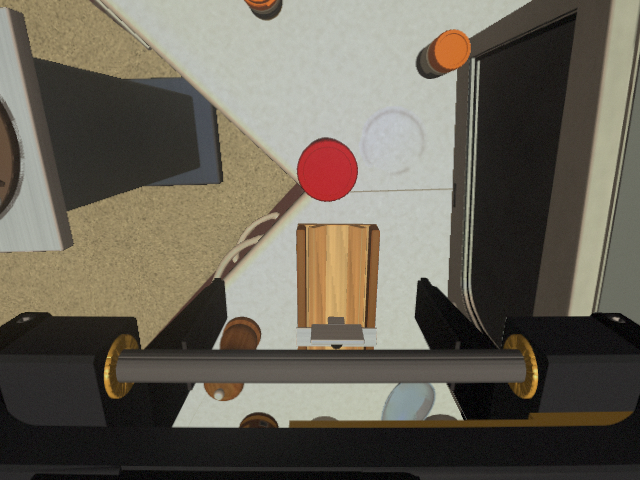

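The wrist view shows the red lid at (327,170), the rest front at row 224 (columns 297-380), the plate around rows 324-345, and the pepper mill at (230,380). I'll enlarge it and fit the lid.

Run:
```python
from h import *
import pickle
c=pickle.load(open("w1.pkl","rb")); im=cv2.imread("pics/w1.png")
m=((im[...,2]>130)&(im[...,1]<60)).astype(np.uint8); m[:120]=0;m[230:]=0
cn=max(cv2.findContours(m,0,1)[0],key=cv2.contourArea); e=cv2.fitEllipse(cn); print(e)
P=np.array([atz("wrist",u,v,134,c)[:2] for u,v in cn[:,0]]); print("lid",cv2.fitEllipse(P.astype(np.float32)))
cv2.imwrite("pics/w1c.png",cv2.resize(im[210:360,285:395],None,fx=4,fy=4,interpolation=cv2.INTER_CUBIC))
```

```text
((326.9593200683594, 170.28514099121094), (58.427642822265625, 59.274864196777344), 9.615602493286133)
lid ((539.9954223632812, -42.04694366455078), (58.93680953979492, 59.16930389404297), 176.91574096679688)
```

View pics/w1c.png

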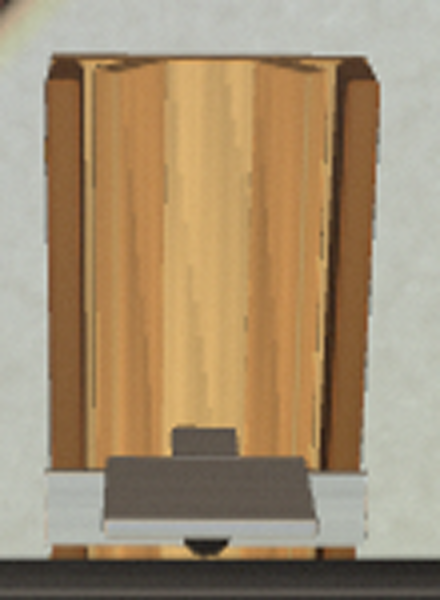

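Run:
```python
from h import *
import pickle
c=pickle.load(open("w1.pkl","rb"))
def f(x,y,z): return atz("wrist",285+(x+.5)/4-.5,210+(y+.5)/4-.5,z,c)[:2].round(1)
for n,a,b,z in(("front0",(49,57),(370,56),0),("front36",(47,80),(380,80),36),("sideL36",(47,80),(49,468),36),("sideR36",(380,80),(362,470),36),("inner36",(79,80),(348,80),36),
 ("plateTop",(104,520),(318,518),66),("plateBot",(107,458),(303,458),10),("plateBot20",(107,458),(303,458),20)):
    A,B=f(*a,z),f(*b,z); print(n,A,B,"mid",(A+B)/2,"d",np.linalg.norm(A-B).round(1),"ang",np.arctan2(*(B-A)[::-1]).round(3))
```

```text
front0 [ 496.9 -130.1] [ 610.9 -133.2] mid [ 553.9  -131.65] d 114.0 ang -0.027
front36 [ 498.6 -128.9] [ 609.1 -132.2] mid [ 553.85 -130.55] d 110.5 ang -0.03
sideL36 [ 498.6 -128.9] [ 492.1 -273.6] mid [ 495.35 -201.25] d 144.8 ang -1.616
sideR36 [ 609.1 -132.2] [ 604.9 -277.8] mid [ 607. -205.] d 145.7 ang -1.6
inner36 [ 509.2 -129.2] [ 598.4 -131.8] mid [ 553.8 -130.5] d 89.2 ang -0.029
plateTop [ 512.7 -277. ] [ 585.8 -278.4] mid [ 549.25 -277.7 ] d 73.1 ang -0.019
plateBot [ 512.  -284.9] [ 586.3 -287.1] mid [ 549.15 -286.  ] d 74.3 ang -0.03
plateBot20 [ 512.5 -279.2] [ 585.3 -281.4] mid [ 548.9 -280.3] d 72.8 ang -0.03
```

move_arm --commands '[[[0.9,4,0],[0,0,0],1],[[0,0,-4],[0,0,0],1],[[0,0,-4],[0,0,0],1],[[0,0,-4],[0,0,0],1],[[0,0,-4],[0,0,0],1],[[0,0,-2],[0,0,0],1],[[0,0,0],[0,0,0],1]]'

```text
t: 2.65
eef_pos: [539.0, -42.4, 162.4]
tcp_rot: [-3.137, -0.001, 1.538]
ft_force: [0.8, 0.1, -0.0]
opening: 1.002
grip_force: 0.0
```

Run:
```python
from h import *
import pickle
c=camera_info("wrist"); im=read_camera("wrist"); cv2.imwrite("pics/w2.png",im)
s=state(); print(s["eef_pos"])
m=((im[...,2]>130)&(im[...,1]<60)).astype(np.uint8)
cn=max(cv2.findContours(m,0,1)[0],key=cv2.contourArea); print(cv2.boundingRect(cn))
P=np.array([atz("wrist",u,v,134,c)[:2] for u,v in cn[:,0]]); print("lid",cv2.fitEllipse(P.astype(np.float32)))
```

```text
[539.95548646 -42.34359491 164.3044933 ]
(270, 226, 103, 96)
lid ((540.15625, -42.05097961425781), (58.204010009765625, 58.42012405395508), 169.7420196533203)
```

Confirmed. Descend and grip.

move_arm --commands '[[[0,0,-3],[0,0,0],1],[[0,0,-3],[0,0,0],1],[[0,0,-2],[0,0,0],1],[[0,0,0],[0,0,0],0.7],[[0,0,0],[0,0,0],0.6],[[0,0,0],[0,0,0],0.5],[[0,0,0],[0,0,0],0.5],[[0,0,0],[0,0,0],0.5],[[0,0,0],[0,0,0],0.5]]'

```text
t: 3.6
eef_pos: [540.8, -41.5, 85.5]
tcp_rot: [3.14, 0.0, 1.54]
ft_force: [-2.5, -0.2, 6.7]
opening: 0.637
grip_force: 30.0
```

move_arm --commands '[[[0,0,0.5],[0,0,0],0.5],[[0,0,0.3],[0,0,0],0.5],[[0.3,-1,0],[0,0,0],0.5],[[0.4,-1.5,0],[0,0,0],0.5],[[0.4,-1.4,0],[0,0,0],0.5],[[0.4,-1,0],[0,0,0],0.5],[[0,0,0],[0,0,0],0.5],[[0,0,0],[0,0,0],0.5]]'

```text
t: 4.4
eef_pos: [555.4, -90.8, 92.4]
tcp_rot: [-3.141, -0.0, 1.539]
ft_force: [-0.9, -0.1, -3.9]
opening: 0.638
grip_force: 30.0
```

Run:
```python
from h import *
c=camera_info("wrist"); im=read_camera("wrist"); cv2.imwrite("pics/w3.png",im)
im2=read_camera("side"); cv2.imwrite("pics/s3.png",im2)
s=state(); print(s["eef_pos"],s["tcp_rot"],s["ft_force"])
a=cv2.resize(im,None,fx=.8,fy=.8); b=cv2.resize(im2[180:330,230:430],None,fx=1.92*1.0,fy=1.92)
b=cv2.resize(im2[190:310,250:380],(416,384),interpolation=cv2.INTER_CUBIC)
cv2.imwrite("pics/c3.png",np.hstack([a[:,64:448],b]))
```

```text
[555.29266887 -90.17934474  92.51983915] [-3.14114843e+00 -1.81273951e-04  1.54003133e+00] [ 0.53562278 -0.32908132 -3.50305614]
```

View pics/c3.png

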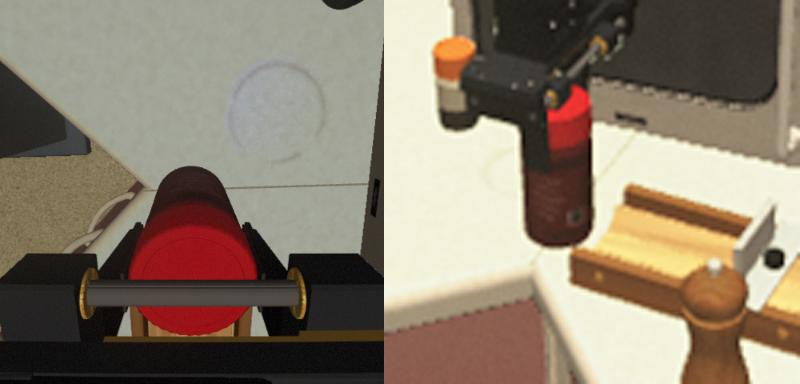

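The jar is held upright, about 10 mm short of the step. I'll lower it, then slide it in until it touches.

move_arm --commands '[[[0,0,-0.3],[0,0,0],0.5],[[0,0,-0.3],[0,0,0],0.5],[[0,0,-0.15],[0,0,0],0.5],[[0,-0.3,0],[0,0,0],0.5],[[0,-0.3,0],[0,0,0],0.5],[[0,0,0],[0,0,0],0.5]]'

```text
t: 5.1
eef_pos: [555.3, -96.1, 85.6]
tcp_rot: [-3.141, -0.001, 1.54]
ft_force: [-3.0, 2.4, 6.5]
opening: 0.636
grip_force: 30.0
```

move_arm --commands '[[[0,-0.1,0],[0,0,0],0.5],[[0,-0.1,0],[0,0,0],0.5],[[0,0,0],[0,0,0],0.5]]'

```text
t: 5.4
eef_pos: [555.2, -97.7, 85.8]
tcp_rot: [-3.141, -0.001, 1.54]
ft_force: [-3.1, 5.5, 10.5]
opening: 0.638
grip_force: 30.0
```

move_arm --commands '[[[0,-0.1,0],[0,0,0],0.5],[[0,0,0],[0,0,0],0.5]]'

```text
t: 5.6
eef_pos: [555.2, -98.6, 85.9]
tcp_rot: [-3.141, -0.001, 1.54]
ft_force: [-4.1, 5.9, 11.6]
opening: 0.638
grip_force: 30.0
```

move_arm --commands '[[[0,-0.1,0],[0,0,0],0.5],[[0,0,0],[0,0,0],0.5]]'

```text
t: 5.8
eef_pos: [555.1, -99.6, 86.0]
tcp_rot: [-3.141, -0.001, 1.54]
ft_force: [-4.4, 6.0, 12.5]
opening: 0.639
grip_force: 30.0
```

move_arm --commands '[[[0,0,0.1],[0,0,0],0.5],[[0,0,0],[0,0,0],0.5]]'

```text
t: 6.0
eef_pos: [555.7, -100.4, 86.1]
tcp_rot: [3.141, 0.0, 1.54]
ft_force: [0.2, -0.0, -3.1]
opening: 0.64
grip_force: 30.0
```

move_arm --commands '[[[0,-0.1,0],[0,0,0],0.5],[[0,0,0],[0,0,0],0.5]]'

```text
t: 6.2
eef_pos: [555.6, -101.6, 86.0]
tcp_rot: [3.141, 0.0, 1.54]
ft_force: [-0.2, 0.4, -2.3]
opening: 0.637
grip_force: 30.0
```

move_arm --commands '[[[0,-0.1,0],[0,0,0],0.5],[[0,0,0],[0,0,0],0.5]]'

```text
t: 6.4
eef_pos: [555.6, -102.6, 86.0]
tcp_rot: [-3.142, 0.0, 1.54]
ft_force: [0.7, 0.1, -1.9]
opening: 0.638
grip_force: 30.0
```

move_arm --commands '[[[0,-0.1,0],[0,0,0],0.5],[[0,0,0],[0,0,0],0.5]]'

```text
t: 6.6
eef_pos: [555.5, -103.6, 86.1]
tcp_rot: [-3.141, 0.0, 1.54]
ft_force: [0.3, 0.3, -2.2]
opening: 0.637
grip_force: 30.0
```

move_arm --commands '[[[0,-0.1,0],[0,0,0],0.5],[[0,0,0],[0,0,0],0.5]]'

```text
t: 6.8
eef_pos: [555.5, -104.5, 86.1]
tcp_rot: [-3.142, -0.0, 1.54]
ft_force: [-0.1, 0.2, -3.0]
opening: 0.641
grip_force: 30.0
```

move_arm --commands '[[[0,-0.05,0],[0,0,0],0.5],[[0,0,0],[0,0,0],0.5]]'

```text
t: 7.0
eef_pos: [555.5, -104.8, 86.1]
tcp_rot: [-3.141, -0.0, 1.54]
ft_force: [0.5, 2.2, -3.3]
opening: 0.643
grip_force: 30.0
```

move_arm --commands '[[[0,-0.05,0],[0,0,0],0.5],[[0,0,0],[0,0,0],0.5]]'

```text
t: 7.2
eef_pos: [555.5, -105.2, 86.2]
tcp_rot: [-3.141, -0.0, 1.54]
ft_force: [-0.4, 3.4, -1.3]
opening: 0.633
grip_force: 30.0
```

Run:
```python
from h import *
import pickle
c=camera_info("wrist"); im=read_camera("wrist"); cv2.imwrite("pics/w4.png",im)
im2=read_camera("side"); cv2.imwrite("pics/s4.png",im2)
s=state(); print(s["eef_pos"],s["tcp_rot"],s["ft_force"])
b=cv2.resize(im2[190:310,250:380],(416,384),interpolation=cv2.INTER_CUBIC)
a=cv2.resize(im[190:430,140:380],(384,384),interpolation=cv2.INTER_CUBIC)
cv2.imwrite("pics/c4.png",np.hstack([a,b]))
```

```text
[ 555.4914578  -105.25886596   86.17885577] [-3.14149205e+00 -2.57721283e-04  1.53989342e+00] [-0.44722662  3.33979005 -1.96323445]
```

View pics/c4.png

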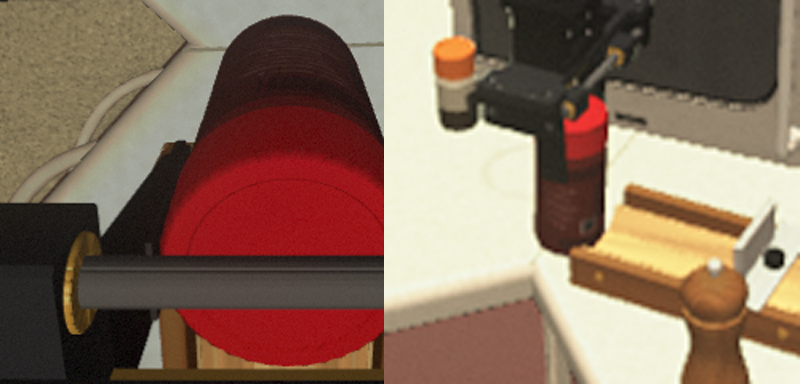

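move_arm --commands '[[[0,0,0],[0,0,0],0.7],[[0,0,0],[0,0,0],0.8],[[0,0,0],[0,0,0],0.95],[[0,0,0],[0,0,0],1],[[0,0,1],[0,0,0],1],[[0,0,2.5],[0,0,0],1],[[0,0,3],[0,0,0],1],[[0,0,3],[0,0,0],1],[[0,2.5,2],[0,0,0],1],[[0,2.5,0],[0,0,0],1]]'

```text
t: 8.3
eef_pos: [556.6, -55.5, 204.8]
tcp_rot: [3.136, 0.001, 1.539]
ft_force: [0.4, -0.1, -1.5]
opening: 1.0
grip_force: 0.0
```

move_arm --commands '[[[0,4,2],[0,0,0],0.5],[[0,0,0],[0,0,0],0],[[0,0,0],[0,0,0],0],[[0,0,0],[0,0,0],0]]'

```text
t: 8.7
eef_pos: [555.4, -16.0, 221.1]
tcp_rot: [-3.141, 0.0, 1.54]
ft_force: [-0.6, 0.2, 0.6]
opening: 0.719
grip_force: 0.0
```

Run:
```python
from h import *
import pickle
c=camera_info("wrist"); im=read_camera("wrist"); cv2.imwrite("pics/w5.png",im); pickle.dump(c,open("w5.pkl","wb"))
im2=read_camera("side"); cv2.imwrite("pics/s5.png",im2)
s=state(); print(s["eef_pos"],s["tcp_rot"],s["ft_force"],s["opening"])
m=((im[...,2]>130)&(im[...,1]<60)).astype(np.uint8)
cn=max(cv2.findContours(m,0,1)[0],key=cv2.contourArea); print(cv2.boundingRect(cn))
P=np.array([atz("wrist",u,v,134,c)[:2] for u,v in cn[:,0]]); print("lid",cv2.fitEllipse(P.astype(np.float32)))
a=cv2.resize(im,(512,384)); b=cv2.resize(im2[210:300,290:357],(286,384),interpolation=cv2.INTER_CUBIC)
cv2.imwrite("pics/c5.png",np.hstack([a,b]))
```

```text
[555.40504451 -16.3166277  220.78779789] [-3.14090680e+00  3.48405198e-05  1.53893152e+00] [-0.29726214 -0.34999406  0.25518167] 0.6374449298584685
(286, 312, 76, 37)
lid ((556.6194458007812, -87.89057159423828), (33.745025634765625, 62.929325103759766), 88.34082794189453)
```

View pics/c5.png

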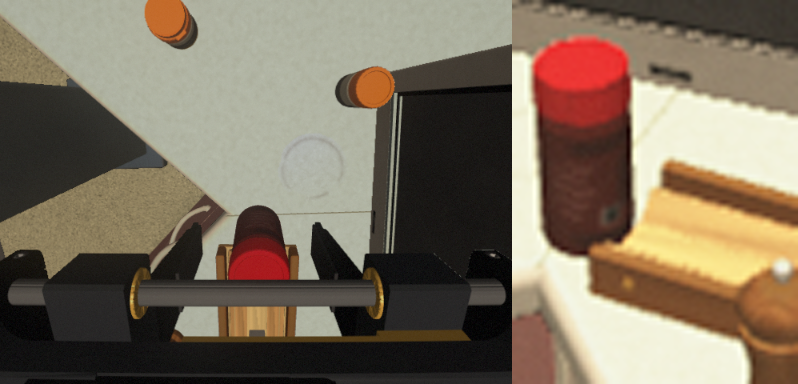

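Run:
```python
from h import *
R=[]
for f in("side1","s5"):
    im=cv2.imread(f"pics/{f}.png").astype(int)
    m=((im[...,2]>110)&(im[...,1]<60)&(im[...,0]<70)).astype(np.uint8); m[:, :260]=0;m[:,350:]=0;m[:200]=0;m[300:]=0
    n,l,st,ce=cv2.connectedComponentsWithStats(m);i=1+st[1:,4].argmax();print(st[i],ce[i]);R.append(atz("side",*ce[i],122)[:2])
print(R, R[1]-R[0]+np.array([540,-42]))
```

```text
[273 218  23  20 384] [283.984375  227.5390625]
[295 220  23  20 382] [305.95026178 229.31937173]
[array([537.82052555, -43.65779171]), array([ 553.89650936, -101.43639182])] [556.07598381 -99.77860012]
```

Jar stands upright at (556,-100), as expected for touching. I'll shut the fingers behind it and give a light nudge to confirm contact.

move_arm --commands '[[[0.05,0,-3],[0,0,0],0],[[0,0,-3],[0,0,0],0],[[0,0,-3],[0,0,0],0],[[0,0,-3],[0,0,0],0],[[0,0,-2],[0,0,0],0],[[0,-1,-1],[0,0,0],0],[[0,-1.4,-0.5],[0,0,0],0],[[0,-0.5,0],[0,0,0],0],[[0,0,0],[0,0,0],0],[[0,0,0],[0,0,0],0]]'

```text
t: 9.8
eef_pos: [556.4, -44.9, 67.0]
tcp_rot: [3.14, 0.0, 1.539]
ft_force: [-0.2, -0.6, 0.1]
opening: 0.006
grip_force: 0.0
```

move_arm --commands '[[[0,-0.3,0],[0,0,0],0],[[0,-0.3,0],[0,0,0],0],[[0,-0.2,0],[0,0,0],0],[[0,0,0],[0,0,0],0]]'

```text
t: 10.2
eef_pos: [556.1, -52.6, 66.3]
tcp_rot: [3.141, 0.0, 1.54]
ft_force: [-0.2, 0.5, -0.0]
opening: 0.007
grip_force: 0.0
```

move_arm --commands '[[[0,-0.2,0],[0,0,0],0],[[0,0,0],[0,0,0],0]]'

```text
t: 10.4
eef_pos: [556.1, -54.6, 66.1]
tcp_rot: [3.142, 0.0, 1.54]
ft_force: [0.1, -0.7, 0.5]
opening: 0.004
grip_force: 0.0
```

move_arm --commands '[[[0,-0.2,0],[0,0,0],0],[[0,0,0],[0,0,0],0]]'

```text
t: 10.6
eef_pos: [556.1, -56.6, 66.1]
tcp_rot: [3.142, 0.0, 1.54]
ft_force: [0.2, 0.2, -0.1]
opening: 0.004
grip_force: 0.0
```

move_arm --commands '[[[0,-0.1,0],[0,0,0],0],[[0,0,0],[0,0,0],0]]'

```text
t: 10.8
eef_pos: [556.1, -57.4, 66.2]
tcp_rot: [3.142, -0.0, 1.54]
ft_force: [-0.8, 1.3, 0.2]
opening: 0.008
grip_force: 0.6
```

move_arm --commands '[[[0,-0.1,0],[0,0,0],0],[[0,0,0],[0,0,0],0]]'

```text
t: 11.0
eef_pos: [556.1, -58.3, 66.3]
tcp_rot: [3.141, -0.0, 1.54]
ft_force: [0.7, 2.4, 1.8]
opening: 0.005
grip_force: 1.4
```

Contact is confirmed: the jar is against the step and just starts to rock. Back off, rise to lid height, and tip along a rising arc.

move_arm --commands '[[[0,0.5,0],[0,0,0],0],[[0,0.5,2.4],[0,0,0],0],[[0,0,2.4],[0,0,0],0],[[0,0,0],[0,0,0],0],[[0,-0.4,0],[0,0,0],0],[[0,-0.4,0],[0,0,0],0],[[0,0,0],[0,0,0],0]]'

```text
t: 11.7
eef_pos: [555.7, -56.9, 113.2]
tcp_rot: [-3.14, -0.0, 1.539]
ft_force: [-0.8, 1.9, -1.0]
opening: 0.004
grip_force: 0.2
```

move_arm --commands '[[[-0.01,-0.4,0.22],[0,0,0],0],[[-0.01,-0.4,0.25],[0,0,0],0],[[-0.01,-0.4,0.25],[0,0,0],0],[[-0.02,-0.5,0.28],[0,0,0],0]]'

```text
t: 12.1
eef_pos: [555.5, -73.8, 124.4]
tcp_rot: [3.142, -0.0, 1.54]
ft_force: [-0.9, -0.3, 0.1]
opening: 0.005
grip_force: 0.3
```

move_arm --commands '[[[-0.02,-0.5,0.2],[0,0,0],0],[[-0.02,-0.5,0.2],[0,0,0],0],[[-0.02,-0.5,0.15],[0,0,0],0],[[-0.02,-0.5,0.13],[0,0,0],0],[[0,0,0],[0,0,0],0]]'

```text
t: 12.6
eef_pos: [554.8, -94.1, 131.1]
tcp_rot: [3.141, 0.0, 1.539]
ft_force: [0.2, 1.9, 1.0]
opening: 0.005
grip_force: 0.2
```

move_arm --commands '[[[-0.02,-0.5,0.1],[0,0,0],0],[[-0.02,-0.5,0.08],[0,0,0],0],[[-0.02,-0.5,0.05],[0,0,0],0],[[-0.02,-0.5,0.0],[0,0,0],0]]'

```text
t: 13.0
eef_pos: [554.0, -113.9, 133.3]
tcp_rot: [3.141, 0.0, 1.54]
ft_force: [0.4, 0.2, 0.2]
opening: 0.003
grip_force: 0.1
```

move_arm --commands '[[[-0.02,-0.5,0],[0,0,0],0],[[-0.02,-0.5,0],[0,0,0],0],[[-0.02,-0.5,0],[0,0,0],0],[[0,0,0],[0,0,0],0],[[0,0,0],[0,0,0],0]]'

```text
t: 13.5
eef_pos: [553.3, -128.5, 133.2]
tcp_rot: [-3.142, -0.0, 1.54]
ft_force: [0.1, 0.1, -0.1]
opening: 0.005
grip_force: 0.0
```

Run:
```python
from h import *
im2=read_camera("side"); cv2.imwrite("pics/s6.png",im2)
s=state(); print(s["eef_pos"],s["ft_force"])
cv2.imwrite("pics/c6.png",cv2.resize(im2[190:340,260:440],None,fx=4,fy=4,interpolation=cv2.INTER_CUBIC))
```

```text
[ 553.32125691 -128.38780679  133.23701142] [ 0.32077441  0.52370329 -0.04139497]
```

View pics/c6.png

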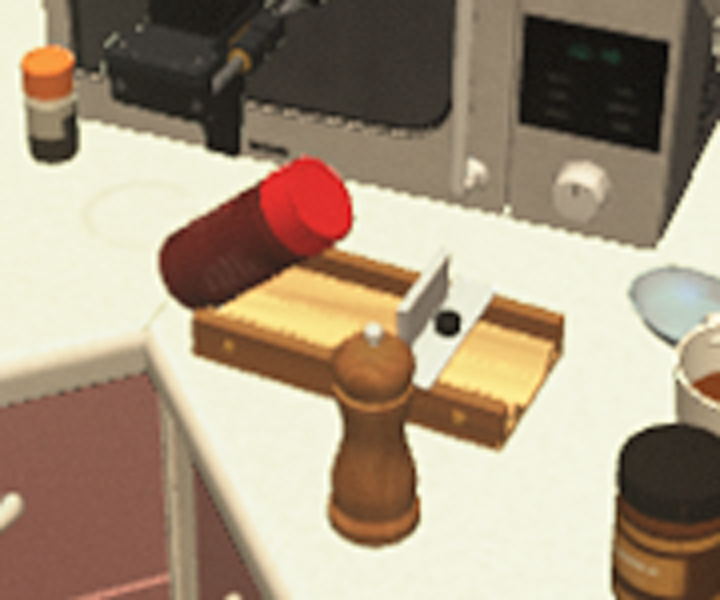

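The jar is mid-fall, past its balance point, with the finger clear. I'll let it settle, then retreat and drop down behind the foot.

move_arm --commands '[[[0,0,0],[0,0,0],0],[[0,0,0],[0,0,0],0],[[0,1.5,0],[0,0,0],0],[[0,3,0],[0,0,0],0],[[0,1.5,-1],[0,0,0],0],[[0.05,0,-3],[0,0,0],0],[[0,0,-3],[0,0,0],0],[[0,0,-2],[0,0,0],0],[[0,0,-1],[0,0,0],0],[[0,0,0],[0,0,0],0]]'

```text
t: 14.55
eef_pos: [553.2, -67.9, 31.9]
tcp_rot: [-3.139, -0.001, 1.54]
ft_force: [0.8, 0.3, -0.6]
opening: 0.003
grip_force: 0.0
```

Run:
```python
from h import *
import pickle
c=camera_info("wrist"); im=read_camera("wrist"); pickle.dump(c,open("w7.pkl","wb")); cv2.imwrite("pics/w7.png",im)
im2=read_camera("side"); cv2.imwrite("pics/s7.png",im2)
s=state(); print(s["eef_pos"],s["ft_force"])
a=cv2.resize(im[240:,160:480],(480,360)); b=cv2.resize(im2[220:310,300:380],(320,360),interpolation=cv2.INTER_CUBIC)
cv2.imwrite("pics/c7.png",np.hstack([a,b]))
```

```text
[554.13853961 -68.30541605  33.66559618] [1.40451488 0.06552153 0.43111556]
```

View pics/c7.png

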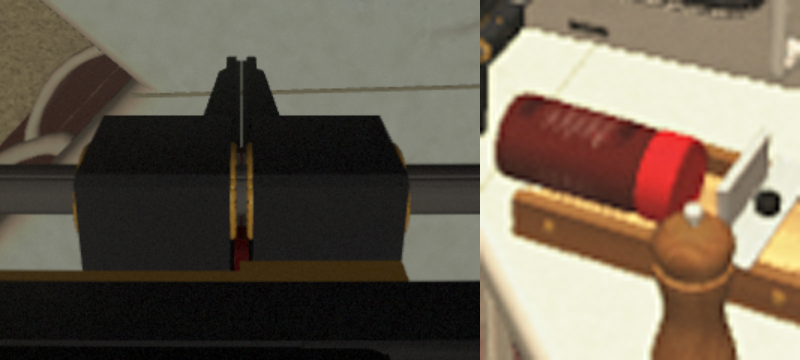

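Jar lies in the cradle, with a gap between lid and plate. Now I'll push gently on the foot.

move_arm --commands '[[[0,-1,0],[0,0,0],0],[[0,-1.4,0],[0,0,0],0],[[0,-1,0],[0,0,0],0],[[-0.05,-0.4,0],[0,0,0],0],[[0,-0.3,0],[0,0,0],0],[[0,-0.3,0],[0,0,0],0],[[0,0,0],[0,0,0],0]]'

```text
t: 15.35
eef_pos: [553.3, -112.8, 33.2]
tcp_rot: [3.142, 0.0, 1.54]
ft_force: [0.9, 0.8, 0.2]
opening: 0.002
grip_force: 0.0
```

move_arm --commands '[[[0,-0.2,0],[0,0,0],0],[[0,-0.2,0],[0,0,0],0],[[0,-0.2,0],[0,0,0],0],[[-0.02,-0.2,0],[0,0,0],0]]'

```text
t: 15.75
eef_pos: [553.2, -120.5, 33.2]
tcp_rot: [3.142, -0.0, 1.54]
ft_force: [-0.0, 2.4, 0.8]
opening: 0.007
grip_force: 1.0
```

move_arm --commands '[[[0,-0.2,0],[0,0,0],0],[[0,-0.2,0],[0,0,0],0],[[-0.01,-0.2,0],[0,0,0],0]]'

```text
t: 16.05
eef_pos: [552.9, -125.2, 33.3]
tcp_rot: [-3.141, -0.002, 1.539]
ft_force: [3.2, 18.9, 4.0]
opening: 0.003
grip_force: 9.2
```

Run:
```python
from h import *
im2=read_camera("side"); cv2.imwrite("pics/s8.png",im2)
R=[]
for f in("s7","s8"):
    im=cv2.imread(f"pics/{f}.png").astype(int)
    m=((im[...,2]>110)&(im[...,1]<60)&(im[...,0]<70)).astype(np.uint8); m[:, :300]=0;m[:,380:]=0;m[:200]=0;m[300:]=0
    n,l,st,ce=cv2.connectedComponentsWithStats(m);i=1+st[1:,4].argmax();print(st[i],ce[i],atz("side",*ce[i],60)[:2])
```

```text
[330 249  27  26 355] [344.9971831  262.09859155] [ 538.49461593 -221.63819376]
[323 249  30  16 152] [337.34868421 256.77631579] [ 551.57278189 -193.81123032]
```

move_arm --commands '[[[0,0.4,0],[0,0,0],0],[[0,0.4,0],[0,0,0],0],[[0,0,0],[0,0,0],0]]'

```text
t: 16.4
eef_pos: [553.0, -118.2, 33.2]
tcp_rot: [3.142, 0.0, 1.54]
ft_force: [0.7, 0.0, -0.3]
opening: 0.004
grip_force: 0.0
```

Run:
```python
from h import *
im2=read_camera("side"); cv2.imwrite("pics/s9.png",im2)
s=lambda n:cv2.resize(cv2.imread(f"pics/{n}.png")[215:305,290:380],(400,400),interpolation=cv2.INTER_CUBIC)
cv2.imwrite("pics/c9.png",np.hstack([s("s7"),s("s9")]))
```

```text
(no output)
```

View pics/c9.png

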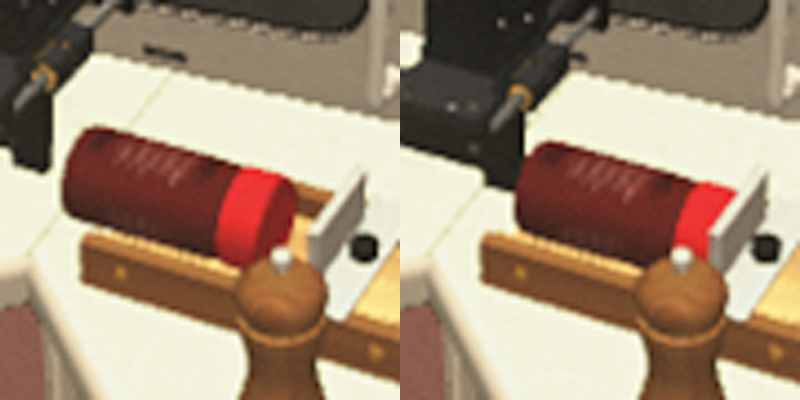

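The lid now meets the plate. The force spiked to 18.9 N, so I'll check whether the plate shifted, down to subpixel level.

Run:
```python
from h import *
g=lambda n:cv2.imread(f"pics/{n}.png",0)
A=g("side1")
def shift(n,x0,x1,y0,y1):
    B=g(n); t=cv2.resize(A[y0:y1,x0:x1],None,fx=10,fy=10,interpolation=cv2.INTER_CUBIC)
    r=cv2.matchTemplate(cv2.resize(B[y0-3:y1+3,x0-3:x1+3],None,fx=10,fy=10,interpolation=cv2.INTER_CUBIC),t,cv2.TM_CCOEFF_NORMED)
    _,v,_,l=cv2.minMaxLoc(r);return (l[0]-30)/10,(l[1]-30)/10,round(v,4)
for n in("s5","s6","s7","s8","s9"):
    print(n,"knob/bracket",shift(n,364,383,261,279),"knob",shift(n,366,378,265,275),"rest rear",shift(n,384,402,260,285),"pep",shift(n,343,363,285,325))
P=[proj("side",(549,y,40)) for y in(-272,-277)]; print("px per 5mm",np.subtract(P[1],P[0]))
```

```text
s5 knob/bracket (0.0, 0.0, 0.9992) knob (0.0, 0.0, 0.9989) rest rear (0.0, 0.0, 0.9997) pep (0.1, -0.1, 0.9844)
s6 knob/bracket (0.0, 0.0, 0.9992) knob (0.0, 0.0, 0.999) rest rear (0.0, 0.0, 0.9997) pep (0.1, -0.1, 0.9841)
s7 knob/bracket (0.0, 0.0, 0.9992) knob (0.0, 0.0, 0.9989) rest rear (0.0, 0.0, 0.9997) pep (0.1, -0.1, 0.9844)
s8 knob/bracket (0.3, 0.0, 0.9924) knob (0.4, 0.0, 0.988) rest rear (0.0, 0.0, 0.9994) pep (0.1, -0.1, 0.9843)
s9 knob/bracket (0.4, 0.0, 0.9916) knob (0.4, 0.0, 0.9873) rest rear (0.0, 0.0, 0.9994) pep (0.1, -0.1, 0.9841)
px per 5mm [1.76767496 0.479162  ]
```

The plate crept by about 0.4 px, roughly 1 mm. Pushing it back would mean pressing on it again with over 16 N, so I'll leave it, retreat clear and do a final check.

move_arm --commands '[[[0,2,0],[0,0,0],0],[[0,3,1],[0,0,0],0],[[0,2,3],[0,0,0],0],[[0,0,4],[0,0,0],0],[[0,0,4],[0,0,0],0],[[0,0,4],[0,0,0],0],[[0,0,4],[0,0,0],0],[[0,0,4],[0,0,0],0],[[0,0,0],[0,0,0],0],[[0,0,0],[0,0,0],0]]'

```text
t: 17.45
eef_pos: [553.0, -48.6, 273.6]
tcp_rot: [3.14, 0.0, 1.54]
ft_force: [-1.2, -0.6, -0.9]
opening: 0.004
grip_force: 0.0
```

Run:
```python
from h import *
im=read_camera("wrist"); im2=read_camera("side"); cv2.imwrite("pics/s10.png",im2); cv2.imwrite("pics/w10.png",im)
s=state(); print(s["eef_pos"],s["ft_force"])
a=cv2.resize(im[240:,160:480],(480,360)); b=cv2.resize(im2[220:310,300:380],(320,360),interpolation=cv2.INTER_CUBIC)
cv2.imwrite("pics/c10.png",np.hstack([a,b]))
for n in ("s9",):
  d=np.abs(cv2.imread("pics/s9.png").astype(int)-im2)[225:290,310:385]; print("jar/plate diff max",d.max())
```

```text
[552.54710441 -48.48756838 271.9686416 ] [-0.1505118   0.15280144  0.0475544 ]
jar/plate diff max 223
```

View pics/c10.png

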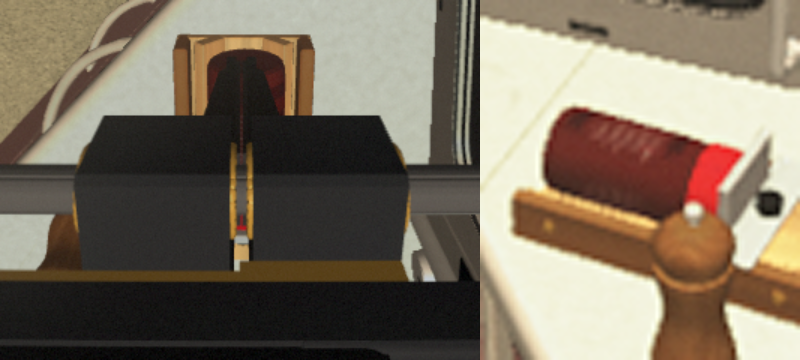

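The final view shows the jar lying in the cradle with its lid on the plate and the robot clear of everything, so I'm handing it in.

```bash
python3 -c "
from h import *
print(env.job_done())"
```

```text
the job is handed in; nothing more can be done
None
```

The jar was brought to the step, tipped, and now lies in the cradle with its lid against the end plate and the robot clear; however, the last push peaked at about 19 N and appears to have shifted the plate by roughly 1 mm, which the task said to avoid.

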